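# Lock a tongued board into the bench jig

### The arm

A 7-joint arm with a two-finger parallel gripper is mounted at the origin on a cart in front of the work surface, level with it; the furniture and walls round the work are solid. World frame = base frame: x ahead of the robot, y to its left, z up, the work surface at z = 0. Lengths are in m, angles in rad, forces in N, time in s.
With the tool pointing down it reaches from about 0.4 to 0.925 m from the base axis. Payload 5.6 kg.
Tool frame: the origin (TCP) lies on the centre line of the jaws, within the pads' length; the fingertips stand 11 mm ahead of it and the grasp point (between the pads) lies 8 mm behind it (robot.finger_overhang is the distance from the TCP to the fingertips, in m); z points along the fingers, y is the line along which they close (so a half turn about z gives the same grasp; the last joint's range is limited). The gripper opens to 85 mm and grips with 20 to 120 N. Pads are 22 mm wide; open, the fingers measure 114 mm over their backs; the gripper's body (76 mm by 85 mm) begins 54 mm behind the grasp point. The pads swing forward as they close: fully open they stand 13 mm farther back than shut.
Start: joints at [1.209, 0.468, -0.012, 1.603, 0.006, 1.071, -0.056], TCP at [0.204, -0.617, 0.242] pointing down, gripper open.
Joint ranges: [-2.53, 2.53], [-0.31, 2.02], [-1.57, 1.55], [0.28, 2.44], [-1.29, 4.43], [0.15, 1.84], [-2.92, 2.92]. Speed limits (rad/s): [2.57, 2.57, 3.14, 3.14, 3.14, 3.14, 3.14].

### API

Orientations are given as [roll, pitch, yaw] about the fixed x, y, z axes, in that order (R = Rz(yaw) Ry(pitch) Rx(roll)).
In Python, from rig import robot, cams gives the robot as it stands. The module is installed in compiled form; this text tells all that it offers.
- The arm moves only by the shell command python3 -m jog 'ROWS' [OPENING] [FORCE]. ROWS is JSON, one flat list of numbers, 4 for each row, row after row: the shift along the tool's x, y, z in cm, then the turn about the tool's z in rad. In form: [dx, dy, dz, yaw, dx, dy, dz, yaw, ...]. A call has 1 to 12 rows; each row is the pose to reach, as a shift and turn from the pose commanded when the call began, along the tool's axes at that moment; what a row does not reach only later rows make up. A row lasts 1/12 s, in which the tool goes at most 41.7 mm and 7.16 degrees, less where a joint would pass 70% of its speed; a pose out of reach is approached as far as the arm can. A call with a gripper value outside its range is refused whole. OPENING is the gripper command: -1 is fully open, 1 is shut, values between are in proportion, set as the call begins (- or left out, the last holds). The fingers move at their own pace and stop on an object; FORCE is the grip in N (left out, the last holds). Time passes only in rows, so rows that repeat a pose let the fingers close. It gives the time, the measured TCP pose, the force, the opening and the grip force at its end, in the units of the state.
- robot.get_obs(): the state, without advancing time (a new reading comes with each control period).
- cams.capture(name): name is "scene" or "top" or "wrist"; returns the picture (480x640x3 uint8, red, green, blue); there is no depth.
- cams.camera_params(name): a dict with "fx", "fy", "cx", "cy" (pixels), "D" ([k1, k2, p1, p2, k3] as OpenCV has them; the pictures are not rectified), "T" (4x4, takes a point from camera to world coordinates); the wrist camera has in their place "T_tool_cam" (4x4, takes a point from camera to tool coordinates, whose origin is the TCP and whose axes are the flange's). Camera axes: x right, y up, looking along -z (the intrinsics and any distortion apply to the point x, -y, -z); pixel columns grow to the right and rows downward; lengths in m; the calibration is good to about 2 mm. A picture is of the moment at which its call begins: read the wrist's pose just before it. camera_params takes no time and is no camera call.
- robot.hand_in(): hands the job in; it is judged then, once.
The state is a dict: "t": time; "joints": joint angles; "joint_velocities": joint speeds; "joint_torque": joint torques, N m; "eef_pos": TCP position; "orientation": TCP orientation; "contact_force": force on the tool from outside, world axes, zero at the start; "ft_torque": the same for the moment, N m; "finger_gap": finger opening in m; "grasp_force": force on a finger pad.
Only numpy, scipy, OpenCV 4.12 (cv2) and the standard library are available. Lean on these libraries where they do the work, as an engineer would, in place of code of your own. Each camera call takes 0.05 s, during which the arm holds its last target. There are 200 camera calls.

### The job

Swing the hold-down of the bench jig up and well back, then take the tongued board (not the plain one) and lay it in the jig: angle its tongue down into the groove of the fence and lower it flat on the bed so that the joint locks. Then swing the hold-down fully down onto the board and let go, leaving everything else on the bench where it is.

Things in the scene. Friction and masses are not known exactly. Their poses are not given: they have to be found in the camera images.
- jig: Fixed wooden bench jig on the 6 mm black mat at the right, place and yaw vary. Origin on the mat, under the middle of the board's place; z up. Plywood sole 6 mm thick, x -101 to 122, y +-60 mm. Fence (x -100 to -67, y +-55, top at z 44) with a groove open to +x. Bed x -44 to 60, y +-22, top at z 16: a laid board's sides overhang it. Steel post x 88 to 112, y +-15, z to 62, carries the hold-down.
- board_home (a point): Where board_mid is when the board is home, jig z 28 mm; axes as the jig's, board x along jig x, tongue towards the fence. Play about 3 mm each way in x, 5 mm in y.
- groove_mouth (a point): Middle of the groove's mouth under the fence's lip, jig x -67, z 22 mm; axes as the jig's. Groove 12 mm deep (x -67 to -79), 70 mm wide in y, open from z 14 to 27.5 mm.
- bead_top (a point): Middle of the top of the locking bead across the front of the bed: x -48 to -44, y +-22 mm, standing 8 mm above the bed; it fits the slot under the board. Because of bead and lip a level board cannot slide in; it enters at a slant of about 24 degrees, tongue low, and is then lowered.
- board_mid (a point): Centre, 12 mm above its underside, of the tongued board: light wood, body 120 (x) x 60 (y) x 24 mm, 0.09 to 0.19 kg, lying flat on the bench left of the mat in one of two places (the plain board in the other). x along the board, z up; tongue at its -x end. Pinch it across the 60 mm width. Slot across the underside x -52 to -40, 10 mm high; underside from -60 to -52 is 3 mm higher.
- tongued_board: The tongued board; origin in the middle of its underside, 12 mm below board_mid, same axes.
- tongue_tip (a point): Middle of the end of the tongue, 76 mm from the board's middle and 6 mm above its underside. The tongue is 16 mm long (x -60 to -76), 6 mm thick (3 to 9 mm above the underside), 60 mm wide.
- tongue_root (a point): Point of the tongued board at x -60 mm, 9 mm above its underside (top of the tongue's root). Way in: at 0.42 rad slant, tongue low, advance the board along its own slope until this point is on root_in, then level it evenly while this point goes to jig x -60, z 25 mm. About 1.5 mm clear on all sides.
- root_in (a point): Fixed point of the jig at x -59, y 0, z 28.5 mm; axes as the jig's; see tongue_root.
- hold_down (a joint): Steel hold-down lever hinged at pivot about the jig's y. 0 = fully down, level over the bed, pointing to the fence, its rubber foot 0.5 mm above a laid board; positive = raised, limit 2.0 rad, leaning back; beyond 1.7 it is clear of the slanted board. Starts between 0 and 0.4 rad, in the board's way. Friction keeps it where left; 2 to 3 N at the handle moves it. Arm 14 mm wide (jig y), 10 mm thick.
- handle_grip (a point): Middle of the black sleeve (38 mm long, 12 mm thick, jig y 31 to 69 mm) of the lever's handle, a round cross bar along the jig's y on its +y side, 64 mm from the hinge axis. Lever down: jig x 36, y 50, z 54 mm. It can be pinched from above in the jig's x direction and turns between the pads.
- pivot (a point): Point on the hinge axis of the hold-down: jig x 100, y 0, z 54 mm; axes as the jig's.
- plain_mid (a point): Centre, half-way up, of the plain board: same wood, 136 x 60 x 24 mm, square ends, no tongue. To be left alone.
- tin_mid (a point): 60 mm up in the green-and-white paint tin, 74 mm across, 122 mm tall, standing behind the two boards. To be left alone.
- cork_mid (a point): Cork sanding block 40 x 70 x 28 mm on the mat behind the jig, half-way up. To be left alone.

How it is judged:
By the outcome, as a careful person would: the job done as asked, in the order asked, and still so for the second after the job is handed in, with the robot touching nothing.
It also fails if it takes over 72 s, if anything falls off the work surface, if the arm or the gripper's body presses on something with over 40 N, if the wrist force passes 120 N, or if a joint passes its speed limit or range.

## Working session

There is one attempt and no reset: what is moved stays moved. The work goes in short steps, Python scripts to look and compute and a shell command to move; the robot and the scene stay as the last step left them, time stands still between calls to the robot, and variables do not carry over. Pictures are saved under pics/ and viewed, at most 10 in all, crops included, and the job is handed in when it is done.

```bash
mkdir -p pics
python3 - <<'E'
from rig import robot,cams
import cv2,json
o=robot.get_obs();print({k:(v.tolist() if hasattr(v,'tolist') else v) for k,v in o.items()})
for n in("scene","top"):
    im=cams.capture(n);cv2.imwrite(f"pics/{n}0.png",im[...,::-1]);p=cams.camera_params(n);print(n,p)
print(cams.camera_params("wrist"), robot.finger_overhang)
E
```

```text
{'t': 0.0, 'joints': [1.208976802288343, 0.4684167313839861, -0.011588143247204726, 1.6036599061662808, 0.0059921311748875475, 1.071424254389898, -0.05628166748430978], 'joint_velocities': [0.0003079709230220734, -0.0009826435116512006, -0.00045496573656742694, -0.0007032580075327383, 0.0012183571934084169, 0.0017959800996991053, -0.00025336383527524247], 'joint_torque': [-0.0005299826079863124, -53.23982834815979, 0.021017964463680983, -25.13124167919159, 0.011329342669341713, 0.007653730572201312, 2.227471540550141e-06], 'eef_pos': [0.20349038316277365, -0.6167293710456688, 0.24129763659038536], 'orientation': [-3.1397232415811844, 0.0001287079745180275, 0.3187573226488418], 'contact_force': [0.9907703378133103, 0.9637872037727973, -0.08822554348150942], 'ft_torque': [0.01625418245127888, 0.042167539853802234, 0.030953610094484014], 'grasp_force': 0.0, 'finger_gap': 0.08540814051816961}
scene {'fx': 445.2691572736288, 'fy': 445.2691572736288, 'cx': 317.36275893440194, 'cy': 239.8032184941349, 'D': array([-0.07351458,  0.        ,  0.        ,  0.        ,  0.        ]), 'T': array(
[... 507 characters left out ...]
.01108473, -0.02105871, -0.05552961],
       [-0.02234758,  0.13308046,  0.99085326,  1.00037317],
       [ 0.        ,  0.        ,  0.        ,  1.        ]])}
{'fx': 360.4410805732929, 'fy': 360.4410805732929, 'cx': 324.02340318575614, 'cy': 235.71957926436943, 'D': array([0.01868409, 0.        , 0.        , 0.        , 0.        ]), 'T_tool_cam': array([[ 1.33548647e-04,  9.58563289e-01,  2.84879631e-01,
         7.28968780e-02],
       [ 9.99999785e-01,  5.47342318e-05, -6.52959439e-04,
         1.10019937e-03],
       [-6.41495615e-04,  2.84879657e-01, -9.58563075e-01,
        -1.30932156e-01],
       [ 0.00000000e+00,  0.00000000e+00,  0.00000000e+00,
         1.00000000e+00]])} 0.011
```

View pics/scene0.png

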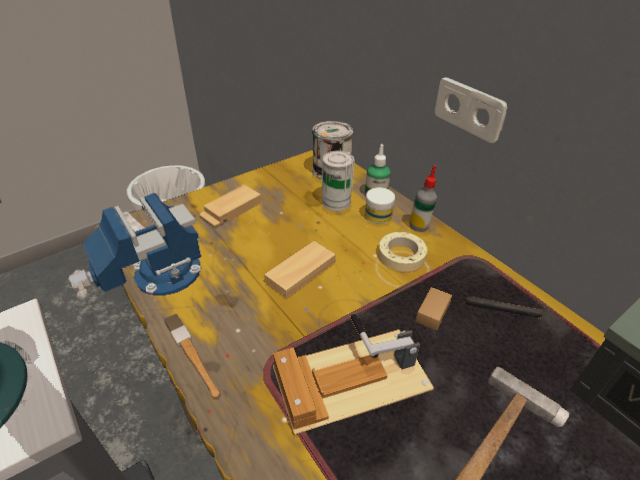

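View pics/top0.png

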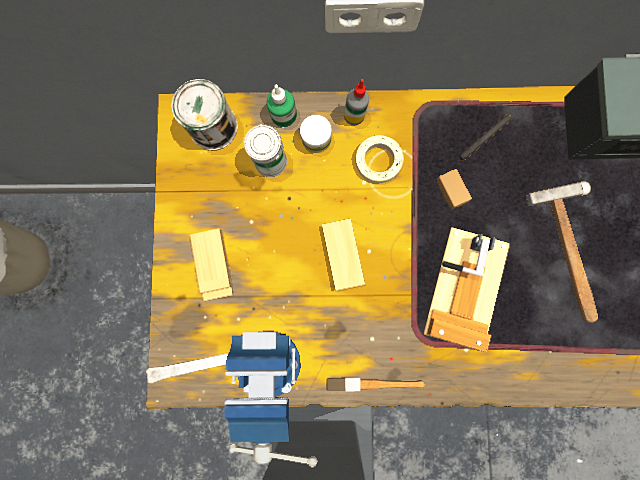

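Run:
```python
import cv2,numpy as np
t=cv2.imread("pics/top0.png");s=cv2.imread("pics/scene0.png")
a=cv2.resize(t[220:360,415:515],None,fx=4.2,fy=4.2,interpolation=3)
b=cv2.resize(t[220:310,180:240],None,fx=6,fy=6,interpolation=3)
c=np.zeros((590,800,3),np.uint8);c[:588,:420]=a;c[:540,430:790]=b
cv2.imwrite("pics/crop1.png",c)
```

```text
(no output)
```

View pics/crop1.png

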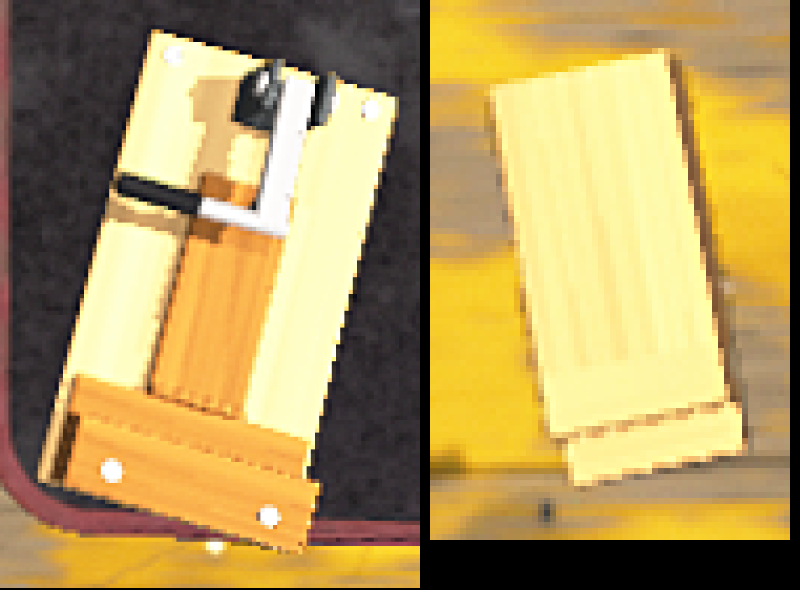

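```bash
cat > h.py <<'E'
import numpy as np,cv2
from scipy.optimize import least_squares
from scipy.spatial.transform import Rotation as R
from rig import robot,cams
F=np.diag([1,-1,-1,1.])
def camT(name,obs=None):
    p=cams.camera_params(name)
    if name=="wrist":
        o=obs or robot.get_obs();T=np.eye(4);T[:3,:3]=R.from_euler('xyz',o['orientation']).as_matrix();T[:3,3]=o['eef_pos'];T=T@p['T_tool_cam']
    else:T=p['T']
    return p,T
def proj(P,cam):
    p,T=cam;W=np.linalg.inv(T@F)
    K=np.array([[p['fx'],0,p['cx']],[0,p['fy'],p['cy']],[0,0,1]])
    return cv2.projectPoints(np.float64(P).reshape(-1,3),cv2.Rodrigues(W[:3,:3])[0],W[:3,3],K,np.float64(p['D']))[0][:,0]
def place(P,x,y,yaw,z):
    c,s=np.cos(yaw),np.sin(yaw);P=np.float64(P)/1000
    return np.c_[x+c*P[:,0]-s*P[:,1],y+s*P[:,0]+c*P[:,1],z+P[:,2]]
def fit(obs,z,x0):  # obs: list of (cam, pts mm, pix)
    f=lambda q:np.concatenate([(proj(place(P,*q,z),c)-px).ravel() for c,P,px in obs])
    r=least_squares(f,x0);return r.x,np.round(r.fun.reshape(-1,2),1)
JZ=.006
E
python3 - <<'E'
from h import *
top=camT("top")
A=lambda l:np.array([[415+(u+.5)/4.2-.5,220+(v+.5)/4.2-.5] for u,v in l])
B=lambda l:np.array([[180+(u-429.5)/6-.5,220+(v+.5)/6-.5] for u,v in l])
j,r=fit([(top,[[122,60,6],[122,-60,6],[-101,60,6],[-100,-55,44]],A([(152,32),(398,97),(40,485),(303,552)]))],JZ,[.45,-.35,-.2]);print(j,r.tolist())
b,r=fit([(top,[[60,30,24],[60,-30,24],[-60,30,24],[-60,-30,24],[-76,30,9],[-76,-30,9]],B([(492,90),(668,50),(553,438),(728,402),(578,486),(748,450)]))],0,[.5,.2,.2]);print(b,r.tolist())
print((proj(place([[36,31,54],[36,69,54],[100,0,54]],*j,JZ),top)-[415,220])*4.2)
for th in(0,.2,.4):
  c,s=np.cos(th),np.sin(th)
  print(th,((proj(place([[100-64*c,31,54+64*s],[100-64*c,69,54+64*s]],*j,JZ),top)-[415,220])*4.2).round().tolist(),proj(place([[100-64*c,31,54+64*s],[100-64*c,69,54+64*s]],*j,JZ),camT("scene")).round().tolist())
E
```

```text
[ 0.52042074 -0.31478601 -0.28129973] [[-0.2, -0.3], [-0.1, -0.1], [-0.4, -0.8], [0.7, 1.1]]
[0.5903273  0.19674021 0.19937423] [[0.1, -0.1], [-0.1, 0.4], [0.1, 0.1], [0.5, -0.2], [-0.7, 0.1], [0.2, -0.2]]
[[191.59861523 208.9488517 ]
 [109.57595681 186.52935516]
 [291.55599922  92.52355951]]
0 [[192.0, 209.0], [110.0, 187.0]] [[360.0, 336.0], [350.0, 318.0]]
0.2 [[199.0, 204.0], [116.0, 181.0]] [[361.0, 331.0], [352.0, 313.0]]
0.4 [[209.0, 194.0], [124.0, 171.0]] [[364.0, 325.0], [354.0, 307.0]]
```

```bash
cat >> h.py <<'E'
J=np.array([0.52042,-0.31479,-0.2813])
B=np.array([0.59033,0.19674,0.19937])
def jig(x,y,z): return place([[x,y,z]],*J,JZ)[0]
def brd(x,y,z): return place([[x,y,z]],*B,0)[0]
def rows(*tg):   # targets (pos, world yaw): shift in tool axes from present pose
    o=robot.get_obs();M=R.from_euler('xyz',o['orientation']).as_matrix();yw=o['orientation'][2]
    for p,y in tg:
        d=(y-yw+np.pi)%(2*np.pi)-np.pi
        print((M.T@(np.array(p)-o['eef_pos'])*100).round(2).tolist(),round(-d,3))
E
python3 -c "
from h import *
rows((jig(39,54,145),1.29),(jig(39,54,50),1.29))"
```

```text
[45.83, -20.99, 9.07] -0.971
[45.83, -20.97, 18.57] -0.971
```

```bash
python3 -m jog '[4,-2,0,-0.1,8,-4,0,-0.2,12,-6,1,-0.3,16,-8,2,-0.4,20,-10,3,-0.5,24,-12,4,-0.6,28,-14,5,-0.7,32,-16,6,-0.8,36,-18,7,-0.9,40,-20,8,-0.97,44,-21,9,-0.97,45.8,-21,9,-0.97]' -1 && python3 -m jog '[0,0,0,0,0,0,0,0]'
python3 - <<'E'
from h import *
o=robot.get_obs();im=cams.capture("wrist");cv2.imwrite("pics/w1.png",im[...,::-1])
c=camT("wrist",o)
for th in (0,.1,.2):
  k,s=np.cos(th),np.sin(th)
  print(th,proj(place([[100-64*k,31,54+64*s],[100-64*k,69,54+64*s]],*J,JZ),c).round().tolist())
print(proj(place([[122,60,6],[60,22,16],[60,-22,16],[-44,22,16]],*J,JZ),c).round().tolist())
E
```

```text
t: 1.1
eef_pos: [0.5605, -0.2799, 0.1534]
orientation: [-3.139, -0.0, 1.289]
contact_force: [-0.5, -0.8, 0.3]
finger_gap: 0.0854
grasp_force: 0.0
t: 1.27
eef_pos: [0.562, -0.2788, 0.1535]
orientation: [-3.14, -0.002, 1.294]
contact_force: [-0.8, -0.7, 0.4]
finger_gap: 0.0853
grasp_force: 0.0
0 [[332.0, 265.0], [332.0, 209.0]]
0.1 [[332.0, 269.0], [333.0, 211.0]]
0.2 [[334.0, 272.0], [335.0, 214.0]]
[[443.0, 208.0], [362.0, 258.0], [360.0, 310.0], [227.0, 258.0]]
```

View pics/w1.png

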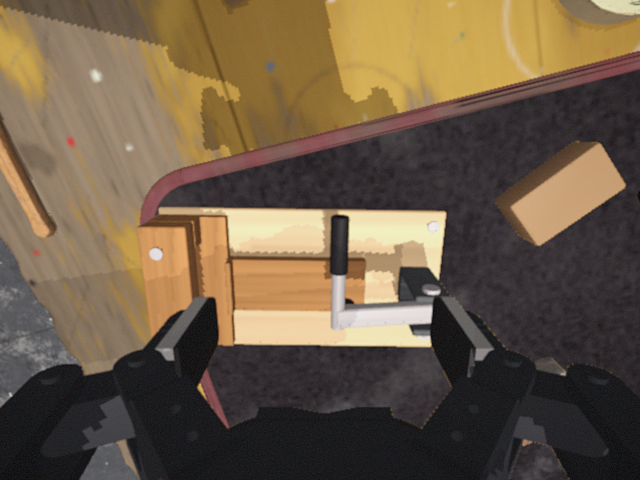

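Run:
```python
from h import *
top=camT("top");w=camT("wrist")
A=lambda l:np.array([[415+(u+.5)/4.2-.5,220+(v+.5)/4.2-.5] for u,v in l])
P=[[122,60,6],[122,-60,6],[-101,60,6],[-100,-55,44]]
T=(top,P,A([(152,32),(398,97),(40,485),(303,552)]))
W=(w,[[122,60,6],[60,22,16],[-67,55,44]],np.array([[446,212],[365,259],[228,216]]))
for o in ([T,W],[W]):
  j,r=fit(o,JZ,J);print(j,r.tolist())
  for th in (.1,.2,.3):
    k,s=np.cos(th),np.sin(th)
    print(th,proj(place([[100-64*k,31,54+64*s],[100-64*k,69,54+64*s]],*j,JZ),w).round().tolist())
```

```text
[ 0.52957151 -0.31842529 -0.3424585 ] [[5.5, -5.4], [4.6, -1.8], [-1.2, -8.2], [-1.3, -3.2], [14.2, 2.3], [12.0, 1.1], [-29.2, 1.2]]
0.1 [[352.0, 269.0], [357.0, 212.0]]
0.2 [[354.0, 273.0], [359.0, 214.0]]
0.3 [[357.0, 277.0], [363.0, 217.0]]
[ 0.53063979 -0.31824894 -0.36450919] [[16.6, 5.2], [13.7, 2.1], [-26.1, -1.5]]
0.1 [[354.0, 269.0], [361.0, 212.0]]
0.2 [[356.0, 273.0], [363.0, 215.0]]
0.3 [[360.0, 277.0], [367.0, 218.0]]
```

Run:
```python
from h import *
top=camT("top");w=camT("wrist")
A=lambda l:np.array([[415+(u+.5)/4.2-.5,220+(v+.5)/4.2-.5] for u,v in l])
P=[[122,60,6],[122,-60,6],[-101,60,6],[-100,-55,44]]
T=(top,P,A([(152,32),(398,97),(40,485),(303,552)]))
W=(w,[[122,60,6],[60,22,16],[-46,22,24]],np.array([[446,212],[365,259],[231,258]]))
for o in ([T,W],[W]):
  j,r=fit(o,JZ,J);print(j,r.tolist())
  print(proj(place([[-100,55,44],[-67,55,44],[-67,55,27],[-67,-55,44],[-48,22,24],[100,0,54]],*j,JZ),w).round().tolist())
  for th in (.1,.2,.3):
    k,s=np.cos(th),np.sin(th)
    print(th,proj(place([[100-64*k,31,54+64*s],[100-64*k,69,54+64*s]],*j,JZ),w).round().tolist())
```

```text
[ 0.52184894 -0.31748238 -0.3043891 ] [[2.6, -1.3], [2.4, 0.2], [-0.0, -2.5], [0.7, 0.6], [2.0, -2.2], [1.1, -0.3], [-4.6, 1.1]]
[[135.0, 221.0], [185.0, 223.0], [193.0, 217.0], [197.0, 363.0], [224.0, 259.0], [428.0, 309.0]]
0.1 [[338.0, 269.0], [340.0, 211.0]]
0.2 [[340.0, 272.0], [342.0, 214.0]]
0.3 [[343.0, 276.0], [345.0, 216.0]]
[ 0.52196234 -0.31759158 -0.31432043] [[2.7, -0.5], [1.6, 0.6], [-4.2, 0.7]]
[[136.0, 220.0], [185.0, 222.0], [194.0, 216.0], [196.0, 363.0], [224.0, 259.0], [428.0, 311.0]]
0.1 [[339.0, 269.0], [342.0, 212.0]]
0.2 [[341.0, 273.0], [344.0, 214.0]]
0.3 [[344.0, 277.0], [347.0, 217.0]]
```

Run:
```python
from h import *
im=cv2.imread("pics/w1.png");a=cv2.resize(im[195:375,130:460],None,fx=2.4,fy=2.4,interpolation=3)
cv2.imwrite("pics/w1c.png",a)
top=camT("top");w=camT("wrist")
A=lambda l:np.array([[415+(u+.5)/4.2-.5,220+(v+.5)/4.2-.5] for u,v in l])
P=[[122,60,6],[122,-60,6],[-101,60,6],[-100,-55,44]]
T=(top,P,A([(152,32),(398,97),(40,485),(303,552)]))
W=(w,[[122,60,6],[60,22,16],[-67,55,44]],np.array([[446,212],[365,259],[199,217]]))
for o in ([T,W],[W]):
  j,r=fit(o,JZ,J);print(j,r.tolist())
  print(proj(place([[-100,55,44],[-67,55,44],[-67,55,27],[-67,-55,44],[-48,22,24],[100,0,54],[122,60,6]],*j,JZ),w).round().tolist())
  for th in (.1,.2,.3):
    k,s=np.cos(th),np.sin(th)
    print(th,proj(place([[100-64*k,31,54+64*s],[100-64*k,69,54+64*s]],*j,JZ),w).round().tolist())
```

```text
[ 0.5238248  -0.31673721 -0.32432828] [[3.5, -2.4], [3.0, 0.1], [-1.2, -4.5], [-0.9, -0.3], [5.5, -0.6], [3.8, -0.3], [-10.7, 1.9]]
[[138.0, 217.0], [188.0, 219.0], [197.0, 213.0], [197.0, 360.0], [226.0, 256.0], [431.0, 310.0], [452.0, 211.0]]
0.1 [[342.0, 268.0], [345.0, 211.0]]
0.2 [[344.0, 272.0], [347.0, 213.0]]
0.3 [[347.0, 275.0], [351.0, 215.0]]
[ 0.52397106 -0.31648186 -0.34088227] [[6.5, 1.6], [4.3, 0.6], [-9.3, -0.1]]
[[140.0, 214.0], [190.0, 217.0], [198.0, 211.0], [196.0, 359.0], [227.0, 255.0], [430.0, 312.0], [453.0, 214.0]]
0.1 [[342.0, 268.0], [347.0, 211.0]]
0.2 [[344.0, 272.0], [349.0, 214.0]]
0.3 [[348.0, 276.0], [353.0, 216.0]]
```

View pics/w1c.png

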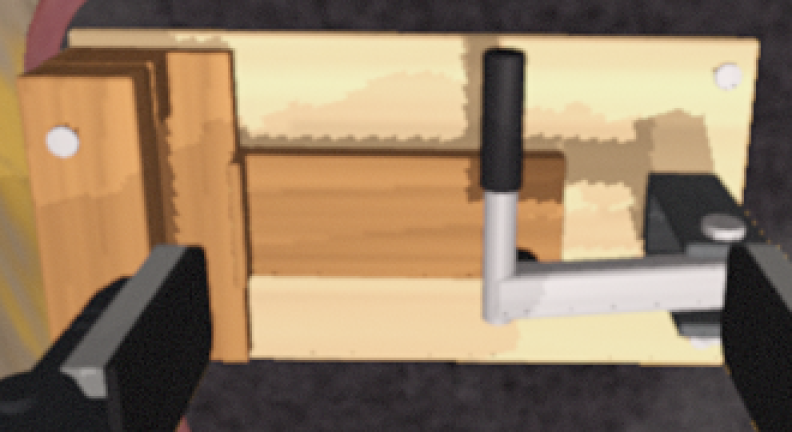

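Run:
```python
from h import *
top=camT("top");w=camT("wrist")
A=lambda l:np.array([[415+(u+.5)/4.2-.5,220+(v+.5)/4.2-.5] for u,v in l])
P=[[122,60,6],[122,-60,6],[-101,60,6],[-100,-55,44]]
T=(top,P,A([(152,32),(398,97),(40,485),(303,552)]))
W=(w,[[122,60,6],[60,22,16],[-67,55,44],[-100,55,44],[-101,60,6]],np.array([[445.8,210.8],[365,259.3],[187,227],[138.3,225.8],[159,207.5]]))
for o in ([T,W],[W],[T]):
  j,r=fit(o,JZ,J);print(j,r.tolist())
  for th in (.1,.2,.3):
    k,s=np.cos(th),np.sin(th)
    print(th,proj(place([[100-64*k,31,54+64*s],[100-64*k,69,54+64*s]],*j,JZ),w).round().tolist())
```

```text
[ 0.52221072 -0.31934114 -0.28994701] [[2.6, -1.3], [2.6, -0.6], [1.5, -2.1], [2.6, 0.2], [2.2, -1.1], [1.8, 0.4], [-2.0, -0.6], [-2.8, 0.0], [-0.8, -0.8]]
0.1 [[339.0, 270.0], [340.0, 213.0]]
0.2 [[341.0, 274.0], [342.0, 216.0]]
0.3 [[344.0, 278.0], [345.0, 218.0]]
[ 0.52225351 -0.3198675  -0.29205522] [[2.6, -0.1], [2.1, 1.2], [-1.5, -0.1], [-2.3, 0.5], [-0.3, -0.4]]
0.1 [[339.0, 271.0], [341.0, 214.0]]
0.2 [[341.0, 275.0], [343.0, 216.0]]
0.3 [[344.0, 279.0], [346.0, 219.0]]
[ 0.52042074 -0.31478601 -0.28129973] [[-0.2, -0.3], [-0.1, -0.1], [-0.4, -0.8], [0.7, 1.1]]
0.1 [[334.0, 264.0], [334.0, 206.0]]
0.2 [[336.0, 268.0], [336.0, 209.0]]
0.3 [[338.0, 272.0], [339.0, 211.0]]
```

```bash
sed -i 's/^J=.*/J=np.array([0.5215,-0.3175,-0.287])/' h.py; python3 -c "
from h import *
rows((jig(36.7,54,145),1.284),(jig(36.7,54,54),1.284))"
```

```text
[0.81, 0.97, 0.28] 0.007
[0.81, 0.99, 9.38] 0.007
```

```bash
python3 -m jog '[0.4,0.5,2,0,0.8,1.0,4.5,0,0.8,1.0,7,0,0.8,1.0,9.3,0,0.8,1.0,9.3,0]' - && python3 -m jog '[0,0,0,0,0,0,0,0,0,0,0,0,0,0,0,0,0,0,0,0]' 1 30; python3 -c "
from h import *
o=robot.get_obs();d=R.from_euler('z',-J[2]).apply(o['eef_pos']-np.r_[J[:2],JZ])*1000;print(d)
cv2.imwrite('pics/w2.png',cams.capture('wrist')[...,::-1])"
```

```text
t: 1.73
eef_pos: [0.5675, -0.2782, 0.0571]
orientation: [-3.133, 0.0, 1.286]
contact_force: [-1.0, 0.4, -0.3]
finger_gap: 0.0853
grasp_force: 0.0
t: 2.15
eef_pos: [0.5729, -0.2777, 0.0631]
orientation: [3.139, 0.001, 1.288]
contact_force: [-0.5, -0.2, 0.8]
finger_gap: 0.0256
grasp_force: 0.0
[37.9854162  52.72606564 57.09118078]
```

View pics/w2.png

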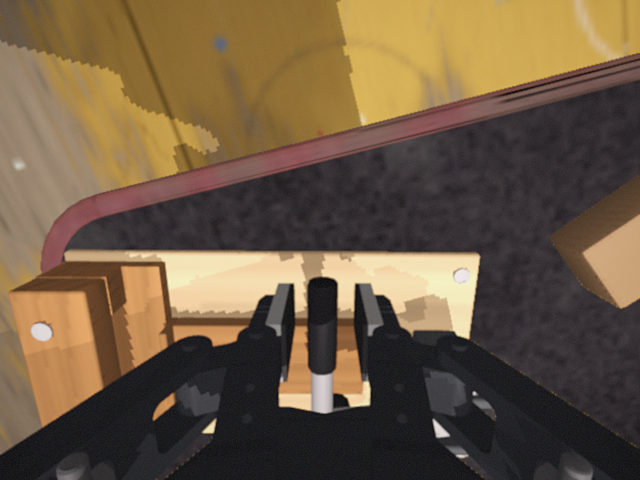

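```bash
python3 -m jog '[0,0,0,0,0,0,0,0,0,0,0,0,0,0,0,0,0,0,0,0]' 1 30; python3 -c "
from h import *
o=robot.get_obs();d=R.from_euler('z',-J[2]).apply(o['eef_pos']-np.r_[J[:2],JZ])*1000;print(d)
x0,th0=100-64*np.cos(.15),.15
for th in np.arange(.3,1.96,.15):print(round(th,2),((-64*np.cos(th)+64*np.cos(th0))/10).round(2),(-(np.sin(th)-np.sin(th0))*6.4).round(2))"
```

```text
t: 2.62
eef_pos: [0.5722, -0.2773, 0.0618]
orientation: [-3.142, 0.0, 1.289]
contact_force: [-2.5, 0.3, 3.4]
finger_gap: 0.0108
grasp_force: 29.3
[37.23187177 52.87637792 55.76459097]
0.3 0.21 -0.93
0.45 0.57 -1.83
0.6 1.05 -2.66
0.75 1.65 -3.41
0.9 2.35 -4.06
1.05 3.14 -4.6
1.2 4.01 -5.01
1.35 4.93 -5.29
1.5 5.88 -5.43
1.65 6.83 -5.42
1.8 7.78 -5.28
1.95 8.7 -4.99
```

```bash
python3 -m jog '[0,0.2,-0.95,0,0,0.55,-1.85,0,0,1.05,-2.65,0,0,1.65,-3.4,0,0,2.35,-4.05,0,0,3.15,-4.6,0,0,4,-5,0,0,4.95,-5.3,0,0,5.9,-5.45,0,0,6.85,-5.4,0,0,7.8,-5.3,0,0,8.4,-5.1,0]' - && python3 -m jog '[0,0,0,0,0,0,0,0]' - ; python3 -c "
from h import *
o=robot.get_obs();d=R.from_euler('z',-J[2]).apply(o['eef_pos']-np.r_[J[:2],JZ])*1000;print(d)"
```

```text
t: 3.62
eef_pos: [0.6539, -0.3016, 0.1155]
orientation: [3.14, 0.001, 1.288]
contact_force: [-4.0, 0.1, 6.4]
finger_gap: 0.011
grasp_force: 30.8
t: 3.78
eef_pos: [0.6547, -0.3018, 0.1149]
orientation: [3.137, 0.001, 1.288]
contact_force: [0.7, -2.4, 4.1]
finger_gap: 0.0109
grasp_force: 30.7
[123.32741317  52.79279029 108.89784449]
```

```bash
python3 -m jog '[0,0,0,0,0,0,0,0,0,0,0,0,0,0,-1.5,0,0,0,-4,0,0,0,-7,0,0,0,-10,0]' -1 ; python3 -c "
from h import *
print(np.round(robot.get_obs()['joints'],3))
rows((brd(30,0,150),.199),(brd(30,0,150),.199-np.pi))
im=cams.capture('wrist');cv2.imwrite('pics/w3.png',im[...,::-1])"
```

```text
t: 4.37
eef_pos: [0.6526, -0.3, 0.2142]
orientation: [-3.14, -0.001, 1.289]
contact_force: [0.8, -0.6, -0.1]
finger_gap: 0.0851
grasp_force: 0.0
[ 0.586  0.637 -0.313  1.421  0.205  1.117 -0.041]
[47.37, -17.11, 6.46] 1.09
[47.37, -17.11, 6.46] -2.051
```

View pics/w3.png

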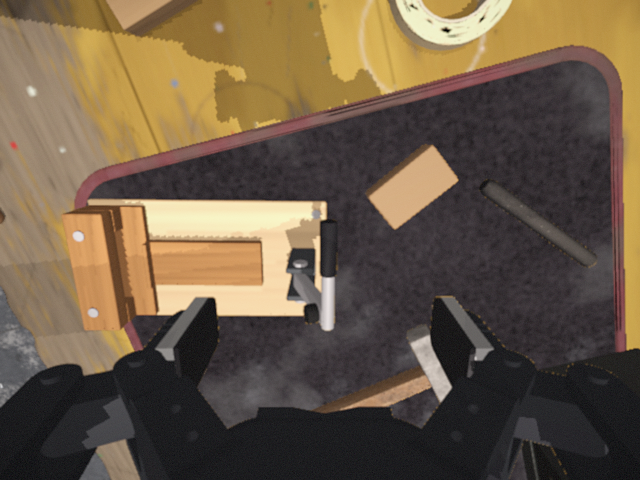

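```bash
python3 -m jog '[2,-1,0,-0.12,6,-2,0,-0.24,10,-3.5,0,-0.36,14,-5,0,-0.48,18,-6.5,0,-0.6,22,-8,0,-0.72,26,-9.5,0,-0.84,30,-11,0,-0.96,34,-12.5,0,-1.08,38,-14,0,-1.2,42,-15.5,0,-1.32,45,-17,0,-1.44]' - && python3 -c "
from h import *
rows((brd(30,0,150),.199-np.pi),(brd(30,0,50),.199-np.pi))"
```

```text
t: 5.42
eef_pos: [0.6151, 0.1796, 0.2137]
orientation: [3.141, 0.001, 2.734]
contact_force: [0.9, 0.7, -0.3]
finger_gap: 0.0852
grasp_force: 0.0
[0.49, 2.3, 6.37] -0.606
[0.51, 2.29, 16.37] -0.606
```

```bash
python3 -m jog '[0.1,0.5,1,-0.12,0.3,1,3,-0.24,0.5,1.6,5,-0.36,0.5,2.3,6.4,-0.48,0.5,2.3,6.4,-0.6,0.5,2.3,6.4,-0.6,0.5,2.3,6.4,-0.6]' - && python3 -c "
from h import *
rows((brd(30,0,150),.199-np.pi),(brd(30,0,50),.199-np.pi))
o=robot.get_obs();im=cams.capture('wrist');cv2.imwrite('pics/w4.png',im[...,::-1])
c=camT('wrist',o);print(proj(place([[60,30,24],[60,-30,24],[-60,30,24],[-60,-30,24],[-76,30,9],[-76,-30,9]],*B,0),c).round().tolist(),np.round(o['joints'],2))"
```

```text
t: 6.0
eef_pos: [0.6199, 0.2008, 0.1491]
orientation: [3.141, 0.0, -2.958]
contact_force: [-0.2, -0.1, -0.0]
finger_gap: 0.0853
grasp_force: 0.0
[-0.02, 0.19, -0.09] -0.015
[-0.01, 0.18, 9.91] -0.015
[[368.0, 268.0], [289.0, 269.0], [372.0, 99.0], [281.0, 101.0], [369.0, 76.0], [283.0, 78.0]] [ 0.18  0.73 -0.8   1.63  0.59  1.04  0.95]
```

View pics/w4.png

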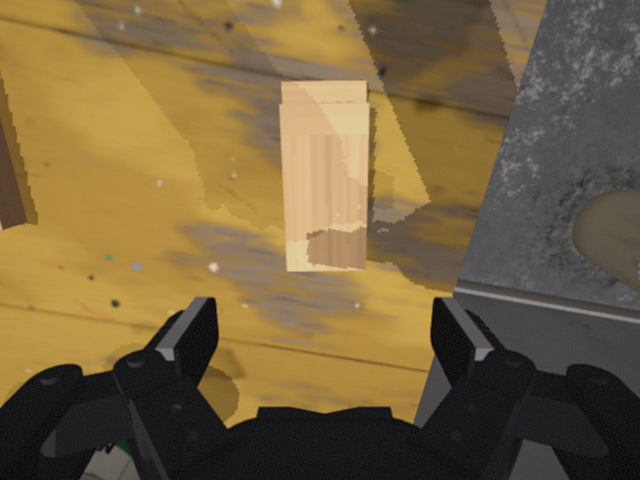

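```bash
python3 -m jog '[0,0.1,3,-0.015,0,0.1,6,-0.015,0,0.1,9,-0.015,0,0.1,11.5,-0.015,0,0.1,13.2,-0.015,0,0.1,13.2,-0.015,0,0.1,13.2,-0.015]' - && python3 -m jog '[0,0,0,0,0,0,0,0,0,0,0,0,0,0,0,0]' 1 20
```

```text
t: 6.63
eef_pos: [0.6197, 0.2019, 0.017]
orientation: [-3.141, -0.0, -2.94]
contact_force: [-0.4, 0.4, 0.9]
finger_gap: 0.0856
grasp_force: 0.0
t: 6.97
eef_pos: [0.6209, 0.2023, 0.0188]
orientation: [3.141, 0.003, -2.94]
contact_force: [-1.3, -0.3, 5.6]
finger_gap: 0.0596
grasp_force: 22.4
```

```bash
python3 -m jog '[0,0,-1,0,0,0,-2,0,0,0,-3,0,0,0,-4,0,0,0,-5,0,0,0,-6,0,0,0,-6,0,0,0,-6,0,0,0,-6,0]' - && python3 -c "
from h import *
im=cams.capture('scene');w=cams.capture('wrist');
a=cv2.resize(im[120:280,140:300],(400,400),interpolation=3);b=cv2.resize(w[:,160:480],(400,600))
c=np.zeros((600,800,3),np.uint8);c[:400,:400]=a;c[:,400:]=b;cv2.imwrite('pics/m5.png',c[...,::-1])"
```

```text
t: 7.72
eef_pos: [0.6193, 0.2014, 0.0763]
orientation: [-3.141, -0.001, -2.94]
contact_force: [-0.5, 1.1, -2.0]
finger_gap: 0.0593
grasp_force: 22.5
```

View pics/m5.png

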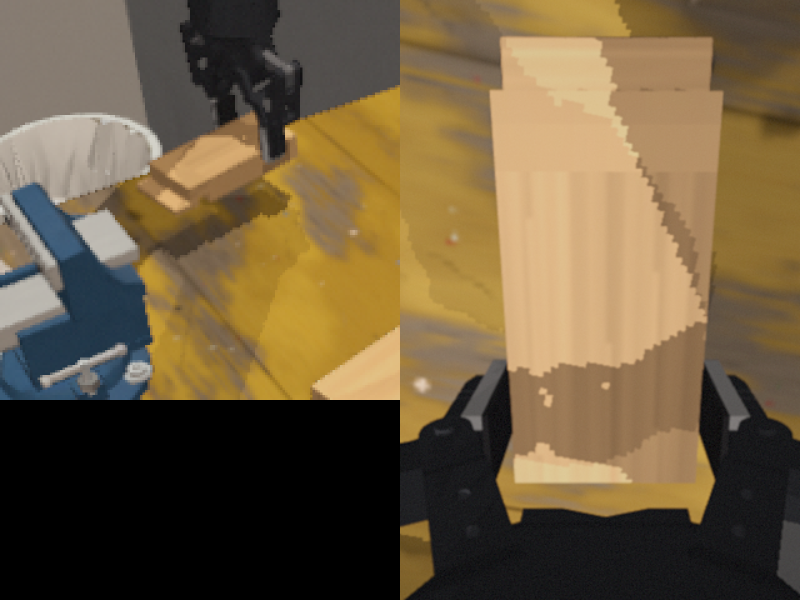

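```bash
cat >> h.py <<'E'
BP=np.array([[60,30,24],[60,-30,24],[-60,30,24],[-60,-30,24],[-76,30,9],[-76,-30,9.]])
def boardfit(px,z0=None):
    """board in tool frame seen by wrist cam; pts of underside origin; returns origin (mm, tool: x,y,z), pitch (tongue-low +), yaw"""
    c=(cams.camera_params('wrist'),cams.camera_params('wrist')['T_tool_cam'])
    # board axes in tool frame when level: bx=-tx, by=+ty, bz=-tz
    M0=np.diag([-1,1,-1.])
    def P(q): return (q[:3]+(R.from_euler('yz',[q[3],q[4]]).apply(BP))@M0.T)/1000
    f=lambda q:(proj(P(q),c)-px).ravel()
    r=least_squares(f,[30,0,10,0,0]);return r.x.round(3),r.fun.round(1),np.rad2deg(r.x[3])
E
python3 - <<'E'
from h import *
q=boardfit(np.array([[252.8,386.4],[397.6,385.6],[232,72.8],[417.6,72.8],[240,29.6],[409.6,30.4]]));print(q)
E
```

```text
(array([ 2.24590e+01, -5.80000e-01,  1.04869e+02, -2.29000e-01,
        2.00000e-03]), array([ 121.6,  -82.5, -121.7,  -81.6,  143.9,   29.8, -143.8,   30. ,
        132.7,   54.2, -132.7,   53.6]), np.float64(-13.127488156556497))
```

Run:
```python
from h import *
q=boardfit(np.array([[397.6,385.6],[252.8,386.4],[417.6,72.8],[232,72.8],[409.6,30.4],[240,29.6]]));print(q)
```

```text
(array([ 2.8826e+01, -7.6700e-01,  2.0227e+01, -1.3000e-02,  1.0000e-03]), array([-0.4,  0.5,  0.1, -0.3, -0.4, -0.2,  0.6,  0.1,  0.4, -0.6, -0.4,
        0.5]), np.float64(-0.7380409371575167))
```

```bash
sed -i 's/^J=.*/J=np.array([0.5215,-0.3165,-0.287])/' h.py; python3 -c "
from h import *
p=jig(-120,0,104);print(p)
rows(((.6,-.2,.19),2.855),(np.r_[p[:2],.19],2.855),(p,2.855))"
```

```text
[ 0.40640831 -0.28253085  0.11      ]
[9.95, -38.95, -11.39] 0.489
[30.57, -43.15, -11.36] 0.489
[30.56, -43.14, -3.36] 0.489
```

```bash
python3 -m jog '[0,-2,-3,0,0,-5,-6,0,2,-8,-9,0.05,3,-11,-11.4,0.1,4,-14.5,-11.4,0.2,5,-18,-11.4,0.3,6,-21.5,-11.4,0.4,7,-25,-11.4,0.49,8,-28.5,-11.4,0.49,9,-32,-11.4,0.49,10,-35.5,-11.4,0.49,10,-38.5,-11.4,0.49]' - && python3 -m jog '[0,0,0,0]' - && python3 -c "
from h import *
p=jig(-120,0,104)
rows((np.r_[p[:2],.19],2.855),(p,2.855))"
```

```text
t: 8.82
eef_pos: [0.5968, -0.1991, 0.1898]
orientation: [-3.14, -0.002, 2.851]
contact_force: [1.3, -0.4, -0.6]
finger_gap: 0.0596
grasp_force: 23.7
t: 8.9
eef_pos: [0.5981, -0.205, 0.1893]
orientation: [-3.137, 0.0, 2.843]
contact_force: [-0.5, -1.5, -2.1]
finger_gap: 0.0594
grasp_force: 23.7
[16.04, -13.05, -0.01] -0.012
[16.04, -13.02, 7.98] -0.012
```

```bash
python3 -m jog '[3,-2.5,0,0,6,-5,0,0,9,-7.5,0,0,12,-10,0,0,15,-12,1.5,0,16,-13,3.5,0,16,-13,5.5,0,16,-13,7,0,16,-13,8,0,16,-13,8,0,16,-13,8,0]' - && python3 -c "
from h import *
p=jig(-120,0,64)
rows((p,2.855))
o=robot.get_obs();im=cams.capture('wrist');s=cams.capture('scene')
a=cv2.resize(im,(480,360));b=cv2.resize(s[300:460,200:340],(315,360))
cv2.imwrite('pics/m6.png',np.hstack([a,b])[...,::-1])
c=camT('wrist',o);print(proj(place([[-100,55,44],[-100,-55,44]],*J,JZ),c))"
```

```text
t: 9.82
eef_pos: [0.4089, -0.274, 0.1105]
orientation: [3.141, -0.001, 2.855]
contact_force: [1.2, 0.0, -2.1]
finger_gap: 0.0595
grasp_force: 23.7
[0.0, -0.89, 4.05] -0.0
[[404.7138419  292.81379964]
 [215.12452989 292.80368727]]
```

View pics/m6.png

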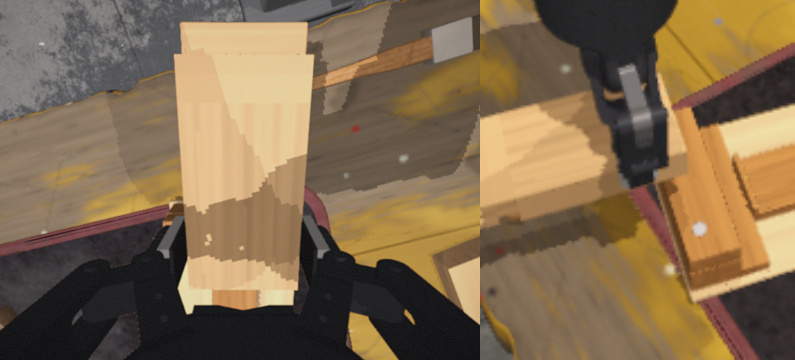

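Run:
```python
from h import *
top=camT('top')
def ray(cam,px,z):
    g=lambda q:(proj([[q[0],q[1],z]],cam)[0]-px)
    return least_squares(g,[.4,-.2]).x
e=[ray(top,p,.008) for p in [(424,383),(370,383),(330,384)]]
for q in e: print(q,R.from_euler('z',-J[2]).apply(np.r_[q-J[:2],0])*1000)
```

```text
[ 0.34657677 -0.22662004] [-193.21129557   36.6870291     0.        ]
[ 0.34672393 -0.1213248 ] [-222.87673511  137.7170875     0.        ]
[ 0.34511234 -0.04280429] [-246.64969742  212.56969372    0.        ]
```

```bash
python3 -m jog '[0,-1,0,0,0,-2.1,0,0,0,-2.1,1.5,0,0,-2.1,3,0,0,-2.1,3.6,0,0,-2.1,3.6,0]' - && python3 -m jog '[0,0,0.2,0,0,0,0.4,0,0,0,0.6,0,0,0,0.8,0,0,0,0.8,0]' - 20;  python3 -c "
from h import *
rows((jig(-120,-12,64),2.855))"
```

```text
t: 10.42
eef_pos: [0.4016, -0.2954, 0.0737]
orientation: [3.141, -0.002, 2.853]
contact_force: [0.2, -0.3, -1.9]
finger_gap: 0.0594
grasp_force: 23.7
t: 10.83
eef_pos: [0.4023, -0.2951, 0.0674]
orientation: [-3.14, -0.001, 2.854]
contact_force: [-4.0, 0.3, 5.7]
finger_gap: 0.0595
grasp_force: 25.0
[-0.04, 0.12, -0.26] -0.001
```

```bash
python3 -m jog '[0,0,0.15,0,0,0,0.3,0,0,0,0.45,0,0,0,0.6,0,0,0,0.6,0]' - 20; python3 -c "
from h import *
im=cams.capture('wrist');cv2.imwrite('pics/w7.png',im[...,::-1])
g=cv2.cvtColor(im,cv2.COLOR_RGB2GRAY).astype(int)
for c in (290,320,350):
  col=g[:,c];d=np.abs(np.diff(col));r=[(int(i),int(col[i+1]-col[i])) for i in np.argsort(-d)[:14]];print(c,sorted(r))
for r in (120,200):
  row=im[r].astype(int).sum(1);d=np.abs(np.diff(row[200:450]));print(r,sorted([(int(i)+200,int(d[i])) for i in np.argsort(-d)[:8]]))"
```

```text
t: 11.25
eef_pos: [0.4008, -0.2947, 0.0615]
orientation: [-3.14, -0.004, 2.853]
contact_force: [-8.4, 2.4, 11.8]
finger_gap: 0.0593
grasp_force: 28.1
290 [(27, 13), (48, -12), (52, 22), (53, 50), (54, 22), (263, -16), (264, -23), (265, -16), (359, 37), (360, 20), (395, -17), (405, -30), (406, -66), (407, -45)]
320 [(53, 52), (54, 26), (260, -29), (334, 27), (340, -25), (341, -29), (355, 26), (405, -34), (406, -53), (408, 43), (409, 33), (411, -39), (412, -61), (413, -40)]
350 [(47, -20), (51, 34), (52, 40), (53, 49), (54, 24), (239, -19), (240, -31), (241, -19), (362, 19), (363, 27), (395, -20), (405, -32), (406, -55), (407, -45)]
120 [(242, 67), (243, 105), (404, 80), (405, 170), (406, 77), (424, 41), (425, 85), (426, 57)]
200 [(243, 57), (244, 94), (245, 46), (337, 23), (402, 30), (403, 94), (404, 170), (405, 56)]
```

```bash
cat >> h.py <<'E'
CW=None
def bproj(q):  # q=x,y,z(mm tool, underside origin),pitch,yaw
    global CW
    if CW is None: CW=(cams.camera_params('wrist'),np.array(cams.camera_params('wrist')['T_tool_cam']))
    M0=np.diag([-1,1,-1.])
    return proj((np.array(q[:3])+(R.from_euler('yz',[-q[3],q[4]]).apply(BP))@M0.T)/1000,CW)
def sides(im,rs):
    out=[]
    for r in rs:
        d=np.abs(np.diff(im[r-1:r+2].astype(float).sum(0),axis=0)).sum(1)
        out.append((r,200+int(np.argmax(d[200:300])),350+int(np.argmax(d[350:450]))))
    return np.array(out)
E
python3 - <<'E'
from h import *
im=cv2.imread('pics/w7.png');S=sides(im,range(70,300,20));print(S.tolist())
for d in (-24,0,15,20,24): print(d,bproj([28.8,-.8,20,np.deg2rad(d),0]).round().tolist())
E
```

```text
[[70, 251, 397], [90, 242, 405], [110, 243, 405], [130, 243, 405], [150, 243, 404], [170, 244, 404], [190, 244, 404], [210, 244, 403], [230, 244, 403], [250, 245, 403], [270, 257, 402], [290, 245, 402]]
-24 [[385.0, 356.0], [263.0, 356.0], [433.0, 119.0], [215.0, 119.0], [432.0, 41.0], [215.0, 41.0]]
0 [[396.0, 385.0], [252.0, 385.0], [417.0, 72.0], [231.0, 72.0], [410.0, 28.0], [238.0, 28.0]]
15 [[405.0, 393.0], [243.0, 393.0], [407.0, 66.0], [241.0, 66.0], [399.0, 42.0], [249.0, 42.0]]
20 [[408.0, 394.0], [240.0, 393.0], [403.0, 67.0], [244.0, 67.0], [395.0, 49.0], [253.0, 49.0]]
24 [[410.0, 393.0], [237.0, 393.0], [401.0, 69.0], [247.0, 69.0], [393.0, 55.0], [255.0, 55.0]]
```

```bash
cat >> h.py <<'E'
def trackfit(im,tip,rs=range(100,330,15),v=True):
    S=sides(im,rs)
    def f(q):
        q=np.r_[q[0],q[1],q[2],q[3],q[4]];p=bproj(q)
        L=np.interp(S[:,0],[p[3,1],p[1,1]],[p[3,0],p[1,0]]);Rr=np.interp(S[:,0],[p[2,1],p[0,1]],[p[2,0],p[0,0]])
        return np.r_[L-S[:,1]-.5,Rr-S[:,2]-.5,5*(p[4:,1].mean()-tip),.3*(q[0]-28.8)]
    r=least_squares(f,[28.8,-.8,20,.2,0],loss='soft_l1')
    print('x,y,z',r.x[:3].round(1),'pitch deg',np.rad2deg(r.x[3]).round(1),'yaw',r.x[4].round(3),'cost',round(r.cost,1),'rows',bproj(r.x)[:,1].round().tolist())
    return r.x
E
python3 - <<'E'
from h import *
im=cv2.imread('pics/w7.png');trackfit(im,53.5)
g=im.sum(2).astype(int)
print(np.diff(g[40:100,[262,320,380]],axis=0).T.tolist())
E
```

```text
x,y,z [24.  -0.6 23.5] pitch deg 11.8 yaw 0.0 cost 64.8 rows [396.0, 396.0, 82.0, 82.0, 53.0, 54.0]
[[3, -7, 8, 5, 10, 2, -6, 0, -13, 11, -2, -19, 55, 152, 67, 10, 0, 1, 3, 8, 11, 0, 7, -4, 2, -4, -6, -2, 3, -3, 3, -1, -2, -18, -22, 3, -1, 4, 1, -2, 0, 3, -3, 4, -6, 3, 1, 1, 0, 5, -4, -1, 3, -1, -1, 0, 2, -3, 3], [-10, 10, 1, -4, -5, 7, 9, -5, 2, -10, -9, 4, 61, 138, 70, 17, -7, 0, 3, -1, 17, 7, 0, 1, -1, -7, 3, -5, -1, 4, -2, -4, 6, -4, 4, 0, -3, 3, 5, 1, 2, -1, -1, 3, -3, 7, -1, -3, -1, -3, 6, -3, 2, -2, 5, -3, -1, -3, 4], [36, 113, 26, 1, 0, 3, -13, 30, 19, 17, -12, -1, 74, 97, 54, 11, -3, -2, 3, 6, 6, -2, 11, 0, -2, -6, -3, 3, -3, 0, 3, 2, 0, -5, 5, -2, -7, -41, -4, 52, 13, -2, -1, -2, 6, -10, 5, 1, -4, 2, 1, 1, 0, -3, 5, -6, 2, -1, 7]]
```

```bash
python3 -m jog '[0,0,0.15,0,0,0,0.3,0,0,0,0.45,0,0,0,0.6,0,0,0,0.6,0]' - 20
cat > look.py <<'E'
from h import *
import sys
im=cams.capture('wrist');cv2.imwrite('pics/%s.png'%sys.argv[1],im[...,::-1])
g=im.sum(2).astype(int)
for c in (262,290,320,350,385):
    d=np.diff(g[:130,c]);i=[int(k) for k in np.argsort(-np.abs(d))[:7]];print(c,sorted((k,int(d[k])) for k in i))
if len(sys.argv)>2: trackfit(im,float(sys.argv[2]))
else:
    t=np.median([25+np.argmax(np.diff(g[25:130,c])) for c in range(280,365,3)])+.5;print('tip',t);trackfit(im,t)
E
python3 look.py w8
```

```text
t: 11.72
eef_pos: [0.4002, -0.2945, 0.0554]
orientation: [-3.14, -0.005, 2.853]
contact_force: [-9.4, 3.3, 13.3]
finger_gap: 0.0595
grasp_force: 31.5
262 [(0, -18), (1, -18), (72, 37), (73, 98), (74, 92), (75, 33), (82, -29)]
290 [(27, 43), (45, 31), (50, -31), (58, -33), (73, 96), (74, 91), (75, 41)]
320 [(7, 33), (24, -26), (25, -33), (64, 28), (73, 61), (74, 82), (75, 43)]
350 [(47, -51), (48, -65), (51, 71), (52, 94), (53, 46), (73, 49), (74, 84)]
385 [(6, 50), (35, -52), (36, -70), (39, 65), (40, 106), (73, 54), (74, 79)]
tip 73.5
x,y,z [21.1 -0.7 25.3] pitch deg 22.0 yaw -0.001 cost 21.7 rows [401.0, 400.0, 91.0, 91.0, 74.0, 73.0]
```

Run:
```python
from h import *
for n in('w7','w8'):
    im=cv2.imread(f'pics/{n}.png');print(n,sides(im,list(range(56,104,3))+list(range(104,400,20))).tolist())
```

```text
w7 [[56, 251, 397], [59, 251, 397], [62, 251, 397], [65, 251, 397], [68, 251, 397], [71, 251, 397], [74, 251, 397], [77, 251, 397], [80, 243, 406], [83, 243, 406], [86, 243, 405], [89, 243, 405], [92, 242, 405], [95, 242, 405], [98, 242, 405], [101, 242, 405], [104, 243, 405], [124, 243, 405], [144, 243, 405], [164, 243, 404], [184, 243, 404], [204, 244, 403], [224, 244, 403], [244, 244, 403], [264, 245, 403], [284, 245, 402], [304, 246, 401], [324, 246, 401], [344, 246, 401], [364, 242, 404], [384, 237, 411]]
w8 [[56, 226, 362], [59, 200, 381], [62, 200, 438], [65, 278, 356], [68, 281, 446], [71, 298, 442], [74, 259, 389], [77, 258, 390], [80, 258, 390], [83, 258, 390], [86, 258, 390], [89, 258, 390], [92, 249, 398], [95, 249, 398], [98, 249, 398], [101, 249, 398], [104, 249, 398], [124, 249, 399], [144, 248, 399], [164, 248, 400], [184, 247, 400], [204, 247, 400], [224, 246, 401], [244, 246, 401], [264, 245, 402], [284, 245, 402], [304, 245, 402], [324, 244, 403], [344, 244, 403], [364, 242, 405], [384, 236, 411]]
```

```bash
python3 -m jog '[0,0,0.08,0,0,0,0.15,0,0,0,0.15,0]' - 20; sed -i 's/range(280,365,3)/(262,270,280,350,370)/' look.py; python3 look.py w9 | tail -2
```

```text
t: 12.02
eef_pos: [0.4001, -0.2945, 0.0541]
orientation: [-3.139, -0.005, 2.853]
contact_force: [-10.6, 3.7, 15.3]
finger_gap: 0.0593
grasp_force: 32.4
tip 79.5
x,y,z [19.7 -0.6 25.5] pitch deg 24.0 yaw 0.0 cost 22.9 rows [403.0, 403.0, 96.0, 96.0, 79.0, 79.0]
```

```bash
python3 -m jog '[0,0,0,0,0,0,0,0,0,0,0,0,0,0,-1,0,0,0,-2.5,0,0,0,-5,0,0,0,-7.5,0,0,0,-10,0,0,0,-10,0]' 1 60; python3 look.py w10 | tail -2;  python3 -c "
from h import *
J[:2]+=[.0004,.0003]
y=2.855
rows((jig(46.5,1,144),y))"
```

```text
t: 12.82
eef_pos: [0.4057, -0.2962, 0.1579]
orientation: [-3.138, 0.008, 2.854]
contact_force: [1.4, -0.3, -1.0]
finger_gap: 0.0591
grasp_force: 66.2
tip 78.5
x,y,z [20.3 -0.5 25.3] pitch deg 24.3 yaw 0.003 cost 56.3 rows [402.0, 402.0, 94.0, 94.0, 78.0, 79.0]
[-16.49, 1.5, 0.67] -0.001
```

```bash
python3 -m jog '[-2,0.2,0,0,-5,0.5,0,0,-8,0.8,0,0,-11,1.1,0,0,-14,1.4,0,0,-16,1.5,0,0,-16.5,1.5,0,0,-16.5,1.5,0,0,-16.5,1.5,0,0]' -; python3 look.py w11 | tail -2;  python3 -c "
from h import *
J[:2]+=[.0004,.0003]
y=2.855;a=np.deg2rad(24);ox,oz=20,25.4
for b in (30,15,8,0): rows((jig(-.5+ox+b*np.cos(a),.5,44.7+oz+b*np.sin(a)),y))
o=robot.get_obs();print(R.from_euler('z',-J[2]).apply(o['eef_pos']-np.r_[J[:2],JZ])*1000)"
```

```text
t: 13.62
eef_pos: [0.5637, -0.3268, 0.1517]
orientation: [3.141, -0.003, 2.854]
contact_force: [-0.8, -0.3, -3.0]
finger_gap: 0.0584
grasp_force: 66.1
tip 68.5
x,y,z [17.6 -0.8 22.5] pitch deg 9.1 yaw 0.017 cost 19.7 rows [409.0, 411.0, 100.0, 103.0, 67.0, 70.0]
[-0.42, -0.09, 6.38] -0.001
[0.95, -0.09, 6.99] -0.001
[1.59, -0.09, 7.28] -0.001
[2.32, -0.09, 7.61] -0.001
[ 42.87744758   1.37487078 146.10933708]
```

Run:
```python
from h import *
im=cv2.imread('pics/w11.png');print(sides(im,list(range(60,112,3))+list(range(112,400,20))).tolist())
g=im.sum(2).astype(int)
for c in (262,270,300,350,380):
    d=np.diff(g[50:125,c]);i=[int(k) for k in np.argsort(-np.abs(d))[:7]];print(c,sorted((k+50,int(d[k])) for k in i))
```

```text
[[60, 228, 414], [63, 228, 435], [66, 233, 436], [69, 234, 408], [72, 234, 408], [75, 234, 408], [78, 235, 407], [81, 235, 408], [84, 235, 407], [87, 236, 407], [90, 235, 407], [93, 236, 406], [96, 236, 406], [99, 236, 406], [102, 236, 406], [105, 237, 406], [108, 237, 405], [111, 237, 405], [112, 237, 405], [132, 238, 404], [152, 239, 403], [172, 241, 401], [192, 242, 400], [212, 243, 400], [232, 244, 401], [252, 246, 401], [272, 245, 402], [292, 245, 416], [312, 246, 401], [332, 245, 402], [352, 245, 403], [372, 241, 406], [392, 242, 408]]
262 [(61, -78), (62, -106), (63, -63), (69, 98), (70, 97), (71, 52), (79, 42)]
270 [(61, -70), (62, -117), (63, -72), (67, 48), (68, 94), (69, 64), (78, 44)]
300 [(61, -68), (62, -104), (63, -96), (65, 46), (66, 129), (67, 60), (79, 50)]
350 [(62, -100), (63, -104), (64, -49), (65, 51), (66, 133), (67, 93), (79, 51)]
380 [(62, -98), (63, -111), (66, 70), (68, -64), (69, 64), (70, 147), (71, 70)]
```

```bash
python3 -m jog '[-0.4,-0.1,1.5,0,-0.4,-0.1,3.5,0,-0.4,-0.1,5.2,0,-0.4,-0.1,6.4,0,-0.4,-0.1,6.4,0,-0.4,-0.1,6.4,0,-0.4,-0.1,6.4,0]' -;  python3 -c "
from h import *
J[:2]+=[.0004,.0003]
y=2.855;a=np.deg2rad(24);ox,oz=20,25.4
for b in (30,20,15,10,5,0): rows((jig(-.5+ox+b*np.cos(a),.5,44.7+oz+b*np.sin(a)),y))
o=robot.get_obs();print(R.from_euler('z',-J[2]).apply(o['eef_pos']-np.r_[J[:2],JZ])*1000)"
```

```text
t: 14.25
eef_pos: [0.5691, -0.3296, 0.0899]
orientation: [-3.141, 0.001, 2.854]
contact_force: [1.2, -0.5, -2.4]
finger_gap: 0.0588
grasp_force: 66.0
[0.21, -0.0, 0.16] -0.001
[1.13, -0.0, 0.56] -0.001
[1.58, -0.0, 0.77] -0.001
[2.04, -0.0, 0.97] -0.001
[2.5, -0.0, 1.17] -0.001
[2.95, -0.0, 1.37] -0.001
[49.02970526  0.49841614 83.88034288]
```

```bash
python3 -m jog '[0.2,0,0.15,0,0.7,0,0.35,0,1.15,0,0.55,0,1.6,0,0.75,0,1.85,0,0.85,0,2.05,0,0.97,0,2.05,0,0.97,0,2.05,0,0.97,0]' -;  python3 -c "
from h import *
J[:2]+=[.0004,.0003]
y=2.855;a=np.deg2rad(24);ox,oz=20,25.4
for b in (10,5,0): rows((jig(-.5+ox+b*np.cos(a),.5,44.7+oz+b*np.sin(a)),y))
print(robot.get_obs()['ft_torque'])"
```

```text
t: 14.92
eef_pos: [0.549, -0.3237, 0.0795]
orientation: [-3.142, 0.0, 2.854]
contact_force: [-0.1, 0.0, -2.4]
finger_gap: 0.0587
grasp_force: 66.0
[-0.06, 0.0, -0.07] -0.001
[0.4, -0.0, 0.13] -0.001
[0.86, -0.0, 0.34] -0.001
[ 0.01535467 -0.03487434  0.02089566]
```

```bash
python3 -m jog '[0.2,0,0.05,0,0.4,0,0.13,0,0.4,0,0.13,0]' - ; python3 -m jog '[0.15,0,0.07,0,0.3,0,0.13,0,0.45,0,0.2,0,0.45,0,0.2,0]' -;  python3 look.py w12 79.5| tail -1; python3 -c "
from h import *
J[:2]+=[.0004,.0003]
y=2.855;a=np.deg2rad(24);ox,oz=20,25.4
rows((jig(-.5+ox,.5,44.7+oz),y))
"
```

```text
t: 15.17
eef_pos: [0.5447, -0.3223, 0.0779]
orientation: [-3.142, -0.001, 2.854]
contact_force: [-0.1, 0.1, -2.5]
finger_gap: 0.0589
grasp_force: 66.0
t: 15.5
eef_pos: [0.5411, -0.3212, 0.0763]
orientation: [-3.142, 0.001, 2.854]
contact_force: [1.1, 0.3, -1.7]
finger_gap: 0.0584
grasp_force: 66.2
x,y,z [ 9.5 -1.1 -5.6] pitch deg -4.0 yaw -0.002 cost 87.5 rows [471.0, 471.0, 144.0, 143.0, 80.0, 79.0]
[0.04, -0.01, 0.02] -0.001
```

```bash
python3 -c "
import numpy as np
f=lambda t:np.array([(-59-t)+88.6*np.cos(.42*(1-t))-6*np.sin(.42*(1-t)),28.5-3.5*t+88.6*np.sin(.42*(1-t))+6*np.cos(.42*(1-t))])
for t in np.arange(0,1.01,.1):d=f(t)-f(0);print(round(t,2),(-d/10).round(2))"; python3 -m jog '[0,0,0,0,0,0,0,0,0,0,0,0]' 1 20
```

```text
0.0 [-0. -0.]
0.1 [-0.16  0.37]
0.2 [-0.3   0.74]
0.3 [-0.43  1.12]
0.4 [-0.55  1.51]
0.5 [-0.64  1.9 ]
0.6 [-0.73  2.3 ]
0.7 [-0.8  2.7]
0.8 [-0.85  3.1 ]
0.9 [-0.89  3.5 ]
1.0 [-0.91  3.91]
t: 15.8
eef_pos: [0.5411, -0.3213, 0.0762]
orientation: [-3.142, 0.001, 2.854]
contact_force: [2.4, 0.1, -1.5]
finger_gap: 0.0585
grasp_force: 66.2
```

```bash
python3 -m jog '[0,0,0,0,0,0,0,0,0,0,0,0]' -0.25 20
```

```text
t: 16.05
eef_pos: [0.5411, -0.3213, 0.0762]
orientation: [-3.142, 0.001, 2.854]
contact_force: [2.1, -0.1, -1.4]
finger_gap: 0.0586
grasp_force: 66.2
```

```bash
python3 -m jog '[-0.08,0,0.18,0,-0.16,0,0.37,0,-0.23,0,0.55,0,-0.3,0,0.74,0,-0.3,0,0.74,0]' - ; python3 -c "
from h import *
im=cams.capture('wrist');cv2.imwrite('pics/w13.png',im[...,::-1]);print(sides(im,range(180,390,20)).tolist())
print(sides(cv2.imread('pics/w12.png'),range(180,390,20)).tolist())
for p in(24,20,15):
  for x in (28.6,): 
    a=np.deg2rad(p);o=[x*np.cos(a)-15*np.sin(a),-.8,15*np.cos(a)+x*np.sin(a),a,0];q=bproj(o);print(p,[ (r,np.interp(r,[q[3,1],q[1,1]],[q[3,0],q[1,0]]).round(1),np.interp(r,[q[2,1],q[0,1]],[q[2,0],q[0,0]]).round(1)) for r in (200,300,380)])"
```

```text
t: 16.47
eef_pos: [0.5443, -0.3221, 0.0694]
orientation: [-3.141, 0.001, 2.854]
contact_force: [0.1, -0.8, 5.9]
finger_gap: 0.0587
grasp_force: 66.9
[[180, 208, 436], [200, 210, 435], [220, 211, 433], [240, 213, 431], [260, 215, 429], [280, 217, 427], [300, 246, 401], [320, 245, 402], [340, 245, 402], [360, 244, 403], [380, 238, 409]]
[[180, 212, 433], [200, 214, 431], [220, 216, 429], [240, 217, 427], [260, 219, 426], [280, 221, 424], [300, 246, 401], [320, 245, 401], [340, 245, 402], [360, 244, 403], [380, 238, 409]]
24 [(200, np.float64(247.8), np.float64(399.9)), (300, np.float64(244.9), np.float64(402.7)), (380, np.float64(242.6), np.float64(404.9))]
20 [(200, np.float64(246.0), np.float64(401.7)), (300, np.float64(244.7), np.float64(402.9)), (380, np.float64(243.6), np.float64(404.0))]
15 [(200, np.float64(243.8), np.float64(403.9)), (300, np.float64(244.3), np.float64(403.3)), (380, np.float64(244.8), np.float64(402.8))]
```

```bash
cat > pit.py <<'E'
from h import *
import sys
def meas(im):
    rs=np.arange(130,350,8);L=[];Rr=[]
    for r in rs:
        d=np.abs(np.diff(im[r-2:r+3].astype(float).sum(0),axis=0)).sum(1)
        L.append(232+np.argmax(d[232:262])+.5);Rr.append(388+np.argmax(d[388:416])+.5)
    return rs,np.array(L),np.array(Rr)
def fitp(im):
    rs,L,Rr=meas(im)
    def f(q):
        a=q[0];o=[28.6*np.cos(a)-15*np.sin(a),q[1],15*np.cos(a)+28.6*np.sin(a)+q[2],a,q[3]];p=bproj(o)
        return np.r_[np.interp(rs,[p[3,1],p[1,1]],[p[3,0],p[1,0]])-L,np.interp(rs,[p[2,1],p[0,1]],[p[2,0],p[0,0]])-Rr]
    r=least_squares(f,[.2,-.8,0,0],loss='soft_l1',f_scale=.5);print('pitch',np.rad2deg(r.x[0]).round(1),'y,dz',r.x[1:3].round(1),'cost',r.cost.round(1),np.c_[rs,L,Rr][::5].astype(int).tolist())
if __name__=='__main__':
    for n in sys.argv[1:]:
        if n[0]=='+':
            im=cams.capture('wrist');cv2.imwrite(f'pics/{n[1:]}.png',im[...,::-1])
        else: im=cv2.imread(f'pics/{n}.png')
        fitp(im)
E
python3 pit.py w9 w11 w12 w13
```

```text
pitch 23.9 y,dz [-0.7  0.4] cost 9.2 [[130, 250, 398], [170, 249, 399], [210, 247, 400], [250, 246, 401], [290, 245, 402], [330, 244, 403]]
pitch 11.7 y,dz [-1.   3.2] cost 21.6 [[130, 238, 404], [170, 241, 402], [210, 243, 400], [250, 245, 401], [290, 245, 415], [330, 245, 402]]
pitch 22.0 y,dz [-0.6  2. ] cost 47.1 [[130, 250, 398], [170, 249, 398], [210, 248, 399], [250, 247, 403], [290, 233, 414], [330, 245, 402]]
pitch 18.4 y,dz [-0.6  1.8] cost 66.7 [[130, 247, 400], [170, 247, 400], [210, 246, 401], [250, 246, 410], [290, 233, 414], [330, 245, 402]]
```

```bash
python3 -m jog '[-0.07,0,0.19,0,-0.13,0,0.38,0,-0.19,0,0.57,0,-0.25,0,0.77,0,-0.3,0,0.96,0,-0.34,0,1.16,0,-0.34,0,1.16,0]' - ; python3 pit.py +w14
```

```text
t: 17.1
eef_pos: [0.5498, -0.3236, 0.0589]
orientation: [-3.141, 0.006, 2.854]
contact_force: [4.6, -0.6, 6.3]
finger_gap: 0.0587
grasp_force: 67.2
pitch 13.1 y,dz [-0.8  1. ] cost 67.6 [[130, 243, 404], [170, 243, 415], [210, 243, 404], [250, 243, 388], [290, 233, 414], [330, 245, 402]]
```

```bash
python3 -m jog '[-0.05,0,0.2,0,-0.1,0,0.4,0,-0.14,0,0.6,0,-0.18,0,0.8,0,-0.21,0,1,0,-0.23,0,1.2,0,-0.23,0,1.2,0]' - ; python3 pit.py +w15
```

```text
t: 17.73
eef_pos: [0.5525, -0.3242, 0.0472]
orientation: [-3.142, 0.007, 2.854]
contact_force: [6.2, -1.3, 7.8]
finger_gap: 0.059
grasp_force: 67.4
pitch 7.1 y,dz [-0.8  0.3] cost 45.5 [[130, 237, 409], [170, 239, 408], [210, 240, 407], [250, 241, 389], [290, 233, 414], [330, 245, 402]]
```

```bash
python3 -m jog '[-0.06,0,0.2,0,-0.1,0,0.4,0,-0.12,0,0.6,0,-0.12,0,0.8,0,-0.12,0,0.8,0]' - ; python3 pit.py +w16
```

```text
t: 18.2
eef_pos: [0.5547, -0.3249, 0.0402]
orientation: [-3.141, 0.009, 2.854]
contact_force: [6.7, -0.8, 11.6]
finger_gap: 0.0584
grasp_force: 68.3
pitch 2.1 y,dz [-0.8  0.1] cost 43.5 [[130, 233, 414], [170, 235, 412], [210, 237, 410], [250, 240, 391], [290, 233, 406], [330, 245, 402]]
```

```bash
python3 -m jog '[0,0,0.15,0,0,0,0.3,0,0,0,0.4,0,0,0,0.4,0]' - ; python3 pit.py +w17
```

```text
t: 18.58
eef_pos: [0.5553, -0.3252, 0.0365]
orientation: [-3.141, 0.011, 2.854]
contact_force: [7.6, -2.3, 10.1]
finger_gap: 0.0589
grasp_force: 68.4
pitch -0.2 y,dz [-0.7 -0.3] cost 82.1 [[130, 258, 398], [170, 233, 415], [210, 236, 412], [250, 238, 391], [290, 233, 407], [330, 245, 402]]
```

```bash
python3 -m jog '[0,0,0,0,0,0,0,0,0,0,0,0,0,0,0,0,0,0,-2,0,0,0,-4,0,0,0,-7,0,0,0,-10,0,0,0,-12,0,0,0,-12,0,0,0,-12,0]' -1
python3 - <<'E'
from h import *
o=robot.get_obs();im=cams.capture('wrist');cv2.imwrite('pics/w18.png',im[...,::-1])
top=cams.capture('top');cv2.imwrite('pics/top18.png',top[...,::-1])
sc=cams.capture('scene');cv2.imwrite('pics/sc18.png',sc[...,::-1])
J[:2]+=[.0004,.0003]
c=camT('wrist',o)
P=[[60,30,40],[60,-30,40],[-60,30,40],[-60,-30,40],[-67,30,44],[-67,-30,44],[-67,55,44],[-67,-55,44],[100,0,54]]
print(proj(place(P,*J,JZ),c).round().tolist())
g=im.sum(2).astype(int)
for k in (300,320,345):
    d=np.diff(g[:330,k]);print(k,sorted((int(i),int(d[i])) for i in np.argsort(-np.abs(d))[:16]))
for r in (130,180,230,260):
    d=np.diff(g[r,200:450]);print(r,sorted((int(i)+200,int(d[i])) for i in np.argsort(-np.abs(d))[:10]))
E
```

```text
t: 19.55
eef_pos: [0.5504, -0.3243, 0.1539]
orientation: [-3.141, 0.001, 2.853]
contact_force: [0.2, 0.1, -0.3]
finger_gap: 0.0855
grasp_force: 0.0
[[367.0, 277.0], [283.0, 277.0], [373.0, 97.0], [276.0, 97.0], [375.0, 84.0], [275.0, 84.0], [416.0, 84.0], [233.0, 84.0], [325.0, 337.0]]
300 [(27, 35), (85, -53), (86, -117), (87, -83), (88, 126), (89, 172), (90, 78), (96, -36), (99, 55), (198, -95), (199, -83), (232, 55), (233, 115), (234, 39), (327, -134), (328, -212)]
320 [(25, 64), (86, -91), (87, -97), (88, 137), (89, 171), (195, -94), (196, -75), (236, 113), (288, -62), (289, -64), (292, -94), (293, -148), (294, -93), (324, 128), (325, 95), (327, -84)]
345 [(17, -63), (25, 58), (26, 71), (86, -90), (87, -108), (88, 110), (89, 169), (90, 78), (191, -76), (192, -54), (231, 51), (232, 117), (291, -75), (317, 81), (327, -134), (328, -165)]
130 [(240, 164), (241, 224), (242, 65), (372, -64), (382, 67), (404, -58), (405, -139), (406, -220), (407, -77), (442, 71)]
180 [(243, 171), (244, 219), (245, 75), (369, -31), (370, -45), (401, -68), (402, -144), (403, -112), (411, -30), (428, 29)]
230 [(246, 170), (247, 222), (248, 94), (295, -71), (296, -70), (367, 78), (378, 60), (398, -109), (399, -230), (400, -186)]
260 [(240, 24), (246, -24), (248, 174), (249, 244), (250, 89), (282, -26), (395, -21), (396, -105), (397, -243), (398, -168)]
```

Run:
```python
from h import *
im=cv2.imread('pics/w18.png').astype(int)
for k in (290,300,310,330,340,350,360): print(k,[int(v) for v in im[268:300:1,k-1:k+2].sum((1,2))//9])
top=camT('top');t=cv2.imread('pics/top18.png').astype(int)
J[:2]+=[.0004,.0003]
P=[[60,30,40],[60,-30,40],[-60,30,40],[-60,-30,40],[-67,0,44]]
print(proj(place(P,*J,JZ),top).round(1).tolist())
# profile along board centre lines in top view: sample jig x at y=-20,20 plane z=40
for y in(-20,20):
    xs=np.arange(-80,80,2);p=proj(place([[x,y,40] for x in xs],*J,JZ),top).astype(np.float32)
    v=cv2.remap(t.sum(2).astype(np.float32)/3,p[:,0][None],p[:,1][None],1)[0];print(y,list(zip(xs.tolist(),v.astype(int).tolist())))
```

```text
290 [202, 206, 207, 206, 207, 207, 207, 207, 206, 207, 211, 214, 214, 214, 214, 214, 214, 213, 214, 214, 213, 214, 213, 214, 213, 213, 213, 213, 213, 213, 214, 214]
300 [208, 208, 208, 208, 208, 208, 208, 208, 208, 208, 212, 214, 215, 215, 215, 215, 215, 214, 215, 215, 214, 210, 205, 204, 203, 204, 203, 204, 203, 203, 203, 203]
310 [205, 206, 206, 205, 205, 205, 206, 205, 204, 205, 209, 212, 213, 213, 213, 213, 212, 213, 213, 213, 213, 214, 213, 206, 191, 177, 137, 80, 44, 41, 43, 49]
330 [199, 199, 200, 200, 200, 200, 199, 200, 200, 201, 207, 213, 215, 215, 215, 215, 215, 215, 215, 215, 208, 184, 158, 145, 138, 113, 72, 48, 43, 44, 58, 89]
340 [202, 203, 202, 203, 202, 202, 203, 202, 202, 203, 207, 213, 214, 214, 214, 214, 213, 214, 214, 214, 214, 214, 215, 215, 208, 182, 141, 93, 63, 58, 57, 52]
350 [202, 202, 202, 202, 201, 201, 202, 202, 201, 202, 206, 211, 213, 213, 212, 212, 212, 212, 213, 212, 214, 211, 190, 167, 161, 162, 162, 161, 162, 162, 164, 161]
360 [195, 195, 196, 196, 196, 196, 197, 195, 196, 197, 203, 210, 212, 212, 212, 212, 212, 213, 211, 198, 175, 162, 161, 161, 1
[... 1208 characters left out ...]
9), (-48, 228), (-46, 229), (-44, 229), (-42, 227), (-40, 225), (-38, 225), (-36, 225), (-34, 225), (-32, 225), (-30, 225), (-28, 225), (-26, 225), (-24, 225), (-22, 225), (-20, 224), (-18, 225), (-16, 225), (-14, 225), (-12, 225), (-10, 226), (-8, 227), (-6, 213), (-4, 168), (-2, 175), (0, 171), (2, 152), (4, 139), (6, 141), (8, 141), (10, 142), (12, 142), (14, 142), (16, 142), (18, 142), (20, 151), (22, 155), (24, 139), (26, 133), (28, 168), (30, 220), (32, 213), (34, 85), (36, 76), (38, 31), (40, 34), (42, 31), (44, 30), (46, 29), (48, 34), (50, 36), (52, 35), (54, 35), (56, 44), (58, 65), (60, 68), (62, 70), (64, 71), (66, 70), (68, 65), (70, 42), (72, 35), (74, 29), (76, 43), (78, 137)]
```

```bash
python3 -c "
from h import *
rows(((.6545,-.3012,.215),1.288),((.6545,-.3012,.115),1.288))"; python3 -m jog '[0,0,-3,0.12,0,0,-6,0.24,0,0,-6,0.36,0,0,-6,0.48,0,0,-6,0.6,0,0,-6,0.72,0,0,-6,0.84,0,0,-6,0.96,0,0,-6,1.08,0,0,-6,1.2,0,0,-6,1.32,0,0,-6,1.44]' -; python3 -c "
from h import *
rows(((.6545,-.3012,.215),1.288),((.6545,-.3012,.115),1.288))"
```

```text
[-9.44, 5.16, -6.38] 1.566
[-9.47, 5.15, 3.62] 1.566
t: 20.7
eef_pos: [0.5496, -0.3236, 0.2113]
orientation: [-3.139, -0.001, 1.408]
contact_force: [-0.3, 0.1, -0.2]
finger_gap: 0.0852
grasp_force: 0.0
[3.92, 9.99, -0.39] 0.12
[3.91, 10.02, 9.61] 0.12
```

```bash
python3 -m jog '[1.3,3.3,-0.4,0.12,2.6,6.6,-0.4,0.12,3.9,9.5,-0.4,0.12,3.9,10,-0.4,0.12,3.9,10,-0.4,0.12,3.9,10,-0.4,0.12]' - ; python3 -c "
from h import *
rows(((.6545,-.3012,.116),1.288))
o=robot.get_obs();c=camT('wrist',o);im=cams.capture('wrist');cv2.imwrite('pics/w19.png',im[...,::-1])
J[:2]+=[.0004,.0003]
for th in(1.75,1.85,1.925,2): 
  k,s=np.cos(th),np.sin(th);print(th,proj(place([[100-64*k,31,54+64*s],[100-64*k,69,54+64*s]],*J,JZ),c).round().tolist())
m=((im.max(2)<45)).astype(np.uint8);m[300:]=0
n,l,s,ce=cv2.connectedComponentsWithStats(m)
print([(s[i].tolist(),ce[i].round().tolist()) for i in range(1,n) if s[i][4]>150])"
```

```text
t: 21.2
eef_pos: [0.6541, -0.3011, 0.215]
orientation: [-3.138, 0.0, 1.294]
contact_force: [-0.2, 0.1, -0.5]
finger_gap: 0.0855
grasp_force: 0.0
[0.0, 0.08, 9.9] 0.006
1.75 [[306.0, 273.0], [306.0, 218.0]]
1.85 [[315.0, 273.0], [316.0, 217.0]]
1.925 [[322.0, 272.0], [323.0, 217.0]]
2 [[329.0, 271.0], [330.0, 216.0]]
[([319, 218, 17, 56, 171], [323.0, 238.0])]
```

```bash
python3 -m jog '[0,0.1,3,0,0,0.1,6,0,0,0.1,8.5,0,0,0.1,9.9,0,0,0.1,9.9,0,0,0.1,9.9,0]' - ; python3 -m jog '[0,0,0,0,0,0,0,0,0,0,0,0,0,0,0,0,0,0,0,0,0,0,0,0,0,0,0,0,0,0,0,0,0,0,0,0,0,0,0,0]' 1 30; python3 -c "
from h import *
J[:2]+=[.0004,.0003]
o=robot.get_obs();print(R.from_euler('z',-J[2]).apply(o['eef_pos']-np.r_[J[:2],JZ])*1000)
t0=1.925
for th in list(np.arange(1.8,-.01,-.15))+[-.03]:print(round(th,2),((-64*np.cos(th)+64*np.cos(t0))/10).round(2),(-(np.sin(th)-np.sin(t0))*6.4).round(2))"
```

```text
t: 21.75
eef_pos: [0.6554, -0.3021, 0.1181]
orientation: [-3.141, 0.0, 1.293]
contact_force: [-0.4, 0.1, 0.4]
finger_gap: 0.0855
grasp_force: 0.0
t: 22.58
eef_pos: [0.6563, -0.3014, 0.1184]
orientation: [3.141, 0.0, 1.294]
contact_force: [-0.4, 0.3, 2.7]
finger_gap: 0.0107
grasp_force: 29.3
[124.67735648  52.21255521 112.42372205]
1.8 -0.77 -0.23
1.65 -1.71 -0.38
1.5 -2.67 -0.38
1.35 -3.62 -0.24
1.2 -4.54 0.04
1.05 -5.4 0.45
0.9 -6.2 0.99
0.75 -6.9 1.64
0.6 -7.5 2.39
0.45 -7.98 3.22
0.3 -8.33 4.11
0.15 -8.55 5.05
0.0 -8.62 6.0
-0.03 -8.62 6.19
```

```bash
python3 -m jog '[0,-0.75,-0.2,0,0,-1.7,-0.35,0,0,-2.65,-0.38,0,0,-3.6,-0.24,0,0,-4.55,0.05,0,0,-5.4,0.45,0,0,-6.2,1,0,0,-6.9,1.65,0,0,-7.5,2.4,0,0,-8,3.2,0,0,-8.35,4.1,0,0,-8.5,4.6,0]' - ; python3 -m jog '[0,-0.05,0.4,0,0,-0.1,0.8,0,0,-0.1,1.2,0,0,-0.1,1.4,0,0,-0.1,1.4,0]' -; python3 -c "
from h import *
J[:2]+=[.0004,.0003]
o=robot.get_obs();print(R.from_euler('z',-J[2]).apply(o['eef_pos']-np.r_[J[:2],JZ])*1000)"
```

```text
t: 23.58
eef_pos: [0.5747, -0.277, 0.0724]
orientation: [3.14, -0.001, 1.294]
contact_force: [0.3, 3.0, 3.3]
finger_gap: 0.0106
grasp_force: 34.7
t: 24.0
eef_pos: [0.5721, -0.2763, 0.0572]
orientation: [-3.138, -0.001, 1.294]
contact_force: [-3.8, 3.6, 0.2]
finger_gap: 0.0105
grasp_force: 35.3
[36.89036788 52.46911201 51.1569476 ]
```

```bash
python3 -m jog '[0,0,0.1,0,0,0,0.2,0,0,0,0.2,0]' -;  python3 -m jog '[0,0,0.1,0,0,0,0.2,0,0,0,0.2,0]' -; python3 -m jog '[0,0,0.1,0,0,0,0.2,0,0,0,0.2,0]' -
```

```text
t: 24.25
eef_pos: [0.572, -0.2763, 0.0555]
orientation: [-3.138, -0.001, 1.294]
contact_force: [-4.3, 5.2, 2.4]
finger_gap: 0.0108
grasp_force: 35.7
t: 24.5
eef_pos: [0.572, -0.2763, 0.0536]
orientation: [-3.138, -0.001, 1.294]
contact_force: [-4.0, 4.4, 3.2]
finger_gap: 0.0107
grasp_force: 35.8
t: 24.75
eef_pos: [0.572, -0.2763, 0.0518]
orientation: [-3.137, -0.001, 1.294]
contact_force: [-4.6, 5.2, 5.1]
finger_gap: 0.0106
grasp_force: 36.0
```

```bash
python3 -m jog '[0,0,0.1,0,0,0,0.2,0,0,0,0.3,0,0,0,0.3,0]' -;  python3 -m jog '[0,0,0.1,0,0,0,0.2,0,0,0,0.3,0,0,0,0.3,0]' -
```

```text
t: 25.08
eef_pos: [0.572, -0.2763, 0.0511]
orientation: [-3.137, -0.0, 1.294]
contact_force: [-10.7, 7.1, 21.8]
finger_gap: 0.0104
grasp_force: 37.7
t: 25.42
eef_pos: [0.5721, -0.2763, 0.0507]
orientation: [-3.137, 0.001, 1.294]
contact_force: [-17.7, 10.0, 37.7]
finger_gap: 0.0105
grasp_force: 39.5
```

Run:
```python
from h import *
o=robot.get_obs();im=cams.capture('wrist');cv2.imwrite('pics/w20.png',im[...,::-1]);sc=cams.capture('scene');cv2.imwrite('pics/sc20.png',sc[...,::-1])
J[:2]+=[.0004,.0003]
s=camT('scene')
for th in(0,.05,.1,.2):
  k,q=np.cos(th),np.sin(th);print(th,proj(place([[100-64*k,y,54+64*q] for y in (31,69,10)],*J,JZ),s).round(1).tolist())
print(R.from_euler('z',-J[2]).apply(o['eef_pos']-np.r_[J[:2],JZ])*1000)
```

```text
0 [[361.4, 336.2], [352.0, 318.1], [366.9, 346.8]]
0.05 [[361.6, 334.9], [352.2, 316.8], [367.1, 345.5]]
0.1 [[361.9, 333.6], [352.5, 315.5], [367.4, 344.2]]
0.2 [[362.8, 330.9], [353.3, 312.8], [368.3, 341.5]]
[36.87514572 52.47983258 44.73582572]
```

```bash
python3 -m jog '[0,0,-0.2,0,0,0,-0.4,0,0,0,-0.4,0]' - ; python3 -m jog '[0,0,0,0,0,0,0,0,0,0,0,0,0,0,0,0,0,0,0,0,0,0,0,0,0,0,-1,0,0,0,-4,0,0,0,-8,0,0,0,-12,0,0,0,-12,0,0,0,-12,0]' -1
python3 - <<'E'
from h import *
o=robot.get_obs();im=cams.capture('wrist');cv2.imwrite('pics/w21.png',im[...,::-1])
J[:2]+=[.0004,.0003];c=camT('wrist',o)
for th in(0,.1,.2):
  k,q=np.cos(th),np.sin(th);print(th,proj(place([[100-64*k,y,54+64*q] for y in (31,69)],*J,JZ),c).round(1).tolist())
print(proj(place([[60,30,40],[-60,30,40],[-67,45,44],[-60,-30,40]],*J,JZ),c).round(1).tolist())
m=(im.max(2)<45).astype(np.uint8);m[310:]=0
n,l,s,ce=cv2.connectedComponentsWithStats(m)
print([(s[i].tolist(),ce[i].round().tolist()) for i in range(1,n) if s[i][4]>100])
g=im.sum(2).astype(int)
for r in (262,266,280):
    d=np.diff(g[r,140:420]);print(r,sorted((int(i)+140,int(d[i])) for i in np.argsort(-np.abs(d))[:12]))
for k in (250,290):
    d=np.diff(g[180:340,k]);print(k,sorted((int(i)+180,int(d[i])) for i in np.argsort(-np.abs(d))[:9]))
E
```

```text
t: 25.77
eef_pos: [0.572, -0.2763, 0.0513]
orientation: [-3.138, -0.001, 1.294]
contact_force: [-7.8, 5.7, 14.7]
finger_gap: 0.0104
grasp_force: 37.2
t: 26.77
eef_pos: [0.5753, -0.2786, 0.1741]
orientation: [3.135, 0.001, 1.294]
contact_force: [0.4, -0.1, -0.6]
finger_gap: 0.0853
grasp_force: 0.0
0 [[314.9, 260.7], [315.1, 209.3]]
0.1 [[315.2, 263.9], [315.4, 211.3]]
0.2 [[316.5, 267.2], [316.7, 213.5]]
[[346.7, 255.6], [188.5, 254.6], [174.9, 237.1], [195.6, 324.9]]
[([583, 119, 15, 31, 161], [589.0, 133.0]), ([596, 183, 44, 49, 346], [612.0, 204.0]), ([310, 211, 15, 52, 243], [317.0, 236.0]), ([201, 299, 15, 11, 116], [209.0, 305.0]), ([433, 298, 15, 12, 130], [439.0, 304.0])]
262 [(180, -132), (187, 129), (188, 132), (310, -152), (311, -139), (323, 158), (324, 112), (378, -129), (404, 164), (405, 140), (415, -245), (416, -208)]
266 [(180, -133), (181, -114), (187, 171), (188, 178), (309, -121), (377, -138), (378, -113), (406, 191), (407, 210), (408, 101), (415, -237), (416, -201)]
280 [(182, -126), (188, 141), (189, 206), (311, 69), (346, 78), (347, 102), (372, -113), (376, -129), (377, -84), (395, 76), (411, -76), (412, -74)]
250 [(206, 195), (207, 154), (208, 85), (228, -75), (253, 104), (254, 177), (333, -102), (334, -237), (335, -157)]
290 [(206, 159), (207, 183), (208, 108), (227, -75), (254, 158), (255, 82), (334, -138), (335, -225), (336, -116)]
```

```bash
python3 -c "
from rig import robot
print(robot.hand_in())"
```

```text
the job is handed in; nothing more can be done
None
```

The job is handed in: the tongued board lies flat in the jig with its tongue in the fence groove, the hold-down is fully down on it, and the gripper is open and clear. I confirmed the end state only by measurement on the images (my 10 picture views were used up), and I tilted the board by pressing its rear end on the fence top.

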